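# Slide the stray pepper mill into its shelf lane

## Robot

A 6-joint arm with a two-finger parallel gripper is mounted at the origin on the work surface. World frame = base frame: x ahead of the robot, y to its left, z up, the work surface at z = 0. Lengths are in m, angles in degrees, forces in N, time in s.
With the tool pointing down it reaches from about 0.375 to 0.75 m from the base axis. Payload 9 kg.
Tool frame: the origin (TCP) lies where the fingers leave the gripper's body, on its centre line; the fingertips stand 73 mm ahead of it and the grasp point (between the pads) lies 54 mm ahead of it (robot.tip_reach is the distance from the TCP to the fingertips, in m); z points along the fingers, y is the direction in which the jaws open and shut (so a half turn about z gives the same grasp; the last joint's range is limited). The gripper opens to 85 mm and grips with 20 to 120 N. Pads are 22 mm wide; open, the fingers measure 114 mm over their backs; the gripper's body (76 mm by 85 mm) begins 54 mm behind the grasp point. The pads swing forward as they close: fully open they stand 13 mm farther back than shut.
Start: joints at [-88.906, 5.964, 5.575, 89.605, 0, 77.527], TCP at [0.141, -0.583, 0.304] pointing down, gripper open.
Joint ranges: [-171.21, 171.21], [-48.23, 106.86], [-62.78, 66.21], [-105.2, 120.99], [-86.42, 89.51], [-180, 180]. Speed limits (degrees/s): [127.2, 127.2, 147.25, 180, 180, 180].

## Interface

Orientations are given as [roll, pitch, yaw] about the fixed x, y, z axes, in that order (R = Rz(yaw) Ry(pitch) Rx(roll)).
In Python, from plant import robot gives the robot as it stands. Calls block until the motion is done:
- robot.move_pose(position, orientation): joint-space move of the TCP to a pose.
- robot.line_to(position, vel=0.15, rotation=None, guard=None): straight line of the TCP; rotation=None keeps the orientation; vel is the mean speed in m/s. With guard (N) it stops when the force on the tool has changed by that much, and returns True; else False.
- robot.goto_joints(angles): joint-space move.
- robot.set_gripper(opening): finger opening in m; the grip force is fixed at half the most; returns when the fingers have stopped.
- robot.pause(seconds).
- robot.ik(position, orientation): joint angles nearest the present ones, or None.
- robot.observe(): the state.
- robot.grab_frame(name): name is "side" or "top" or "wrist"; returns the picture (480x640x3 uint8, blue, green, red); there is no depth.
- robot.get_calibration(name): a dict with "vertical_fov" (degrees; the focal length in pixels is half the picture's height over the tangent of half this angle, whatever the lens; pixels are square), "cx", "cy" (the principal point, pixels), "rvec" (rotation vector, rad) and "tvec" (3), from world to camera coordinates, as OpenCV has them. Camera axes: x right, y down, z forward; pixel columns grow to the right and rows downward; lengths in m; the calibration is good to about 2 mm. A picture is of the moment at which its call begins: read the wrist's pose just before it. get_calibration takes no time and is no camera call; for the wrist camera it gives the pose at the moment of the call.
A pose or a line that the arm cannot do raises robot.IKError and nothing moves.
- robot.job_done(): hands the job in, once; it reports no verdict.
The state is a dict: "time": time; "q": joint angles; "qvel": joint speeds; "joint_torque": joint torques, N m; "tool_pos": TCP position; "tcp_rot": TCP orientation; "ft_force": force on the tool from outside, world axes, zero at the start; "torque": the same for the moment, N m; "gripper_width": finger opening in m.
Only numpy, scipy, OpenCV 4.12 (cv2) and the standard library are available. Lean on these libraries where they do the work, as an engineer would, in place of code of your own. Each camera call takes 0.05 s, during which the arm holds its last target. There are 200 camera calls.

## Task

One dark walnut pepper mill has been left out on the shelf board. Push it low on its foot with the fingertips so that it slides steadily, upright and on the board all the way (never picked up or tipped), into the divider lane where the other dark walnut mill stands, until it stands close up against that one. Leave the other mill and all the other stock standing where they are.

Things in the scene. Friction and masses are not known exactly. Their poses are not given: they have to be found in the camera images.
- stray: Stray dark walnut pepper mill out on the open board. 240 mm tall, about 0.45 kg, loose; origin at the centre of its underside, z up. Foot: plain cylinder, diameter 58 mm, up to 46 mm; above it a 37 mm waist at 100 mm, 51 mm at 170 mm, and a 55 mm wide head. Slides when pushed (1.5 to 4.5 N) below 40 mm; topples if pushed at the waist or higher. One fingertip off-centre lets it veer; two fingertips about 28 mm apart cradle the foot.
- twin: The other dark walnut mill, at the back of one of the three lanes (which one varies), near mid-lane and within 4 mm of the back rail. 240 mm tall, about 0.45 kg, loose; origin at the centre of its underside, z up. Foot: plain cylinder, diameter 58 mm, up to 46 mm; above it a 37 mm waist at 100 mm, 51 mm at 170 mm, and a 55 mm wide head.
- beech: Pale beech mill, same shape and size, at the back of another lane; to be left alone. Origin at the centre of its underside, z up.
- white: White lacquered mill, same shape and size, at the back of the remaining lane; to be left alone. Origin at the centre of its underside, z up.
- rack: Fixed lane dividers. Origin on the board, middle of the red back rail's front face; x points out through the rail, lanes open to -x (the robot's left, give or take 8 degrees), y along the rail, z up. Rail 280 mm long, 70 mm high (cards above to 106 mm). Four steel strips, 4 mm thick, 28 mm high, run 130 mm along -x at y = -138, -46, 46, 138 mm. Lanes between: 88 mm clear, centred at y = -92, 0, 92 mm, no floor of their own.
- pot: Stainless pot, 156 mm across the rim, 98 mm high, two side handles reaching 102 mm from its axis; on the board to the left. Origin at the centre of its underside.
- shaker: Aluminium flour shaker, 75 mm in diameter, 108 mm high; on the board to the right, behind the rail. Origin at the centre of its underside.

How it is judged:
By the outcome, as a careful person would: the job done as asked, in the order asked, and still so for the second after the job is handed in, with the robot touching nothing.
It also fails if it takes over 51 s, if anything falls off the work surface, if the arm or the gripper's body presses on something with over 40 N, if the wrist force passes 120 N, or if a joint passes its speed limit or range.

## Working session

There is one attempt and no reset: what is moved stays moved. The work goes in short steps, each a Python script; the robot and the scene stay as the last script left them, time stands still between calls to the robot, and variables do not carry over. Pictures are saved under pics/ and viewed, about 8 in all and at most 12, crops included, and the job is handed in when it is done.

```bash
mkdir -p pics; ls; python3 - <<'E'
from plant import robot
import cv2
for n in("top","side"):
    cv2.imwrite(f"pics/{n}0.png",robot.grab_frame(n)); print(n,robot.get_calibration(n))
o=robot.observe();print(o["time"],o["tool_pos"],o["tcp_rot"],robot.tip_reach)
E
```

```text
pics
top {'vertical_fov': 48.41393872193347, 'cx': 317.0928566505185, 'cy': 239.415514298657, 'rvec': array([ 2.16720462, -2.16763485,  0.09280988]), 'tvec': array([0.01884367, 0.56198906, 1.22873136])}
side {'vertical_fov': 57.73615097319626, 'cx': 324.69679397206835, 'cy': 241.11225258855632, 'rvec': array([ 0.04623823, -2.89346567,  1.1887603 ]), 'tvec': array([0.57491447, 0.01444046, 1.06477475])}
0.1 [ 0.14074599 -0.58303911  0.30320335] [-1.79932090e+02 -1.40952500e-02  1.35644643e+01] 0.0726
```

View pics/top0.png

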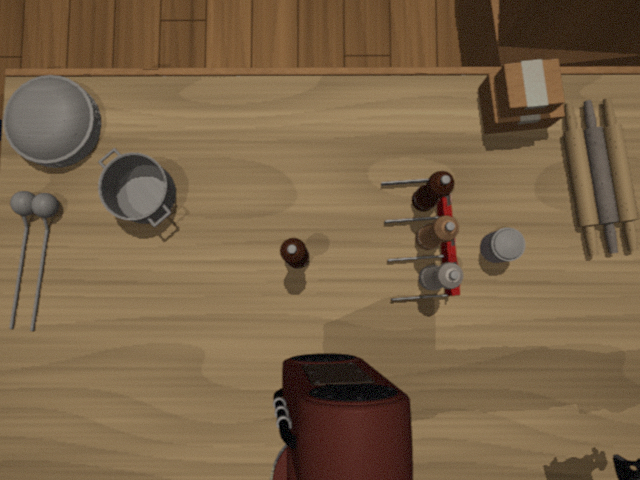

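View pics/side0.png

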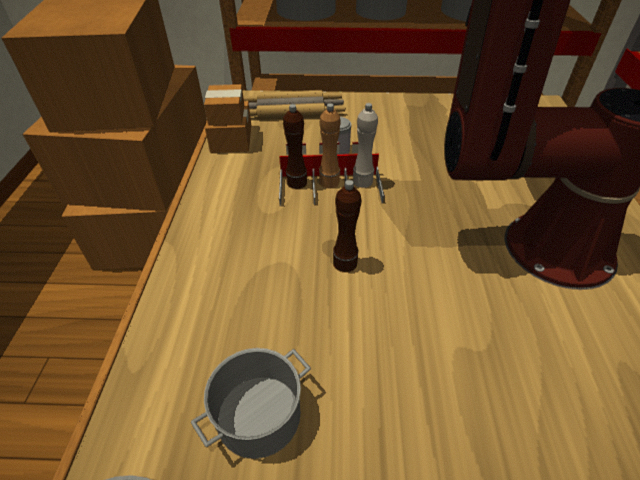

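The top view shows the stray at about (293,252). The twin's head is at (440,182) in the far lane, and the strip tips are at about (382,184), (386,222), (388,261) and (392,300). In the side view the stray's foot is at (346,265) and the twin's foot at (296,183). I'll enlarge both views for accurate pixels.

```bash
python3 - <<'E'
import cv2,numpy as np
t=cv2.imread("pics/top0.png")[160:310,270:470]; s=cv2.imread("pics/side0.png")[95:285,260:400]
g=lambda a:np.uint8(255*(a/255.)**.6)
cv2.imwrite("pics/t4.png",cv2.resize(g(t),None,fx=4,fy=4,interpolation=2))
cv2.imwrite("pics/s3.png",cv2.resize(g(s),None,fx=3.15,fy=3.15,interpolation=2))
E
```

```text
(no output)
```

View pics/t4.png

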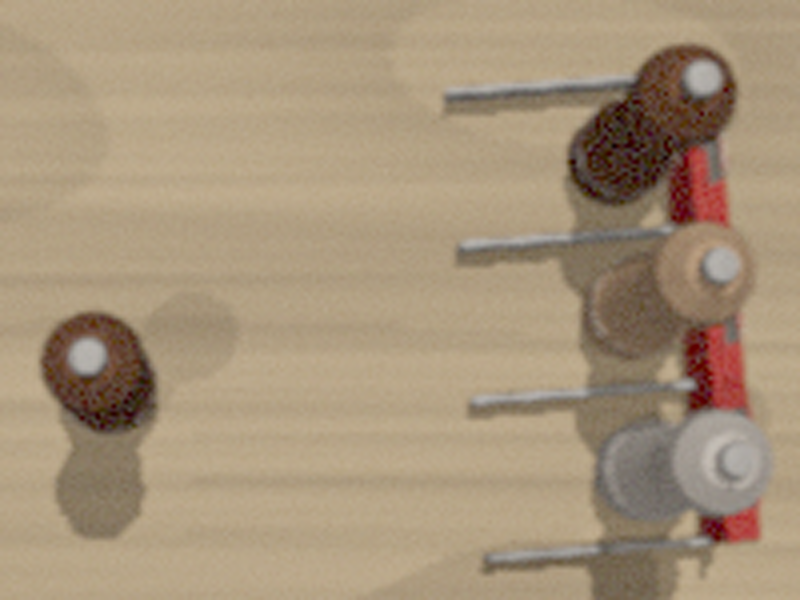

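View pics/s3.png

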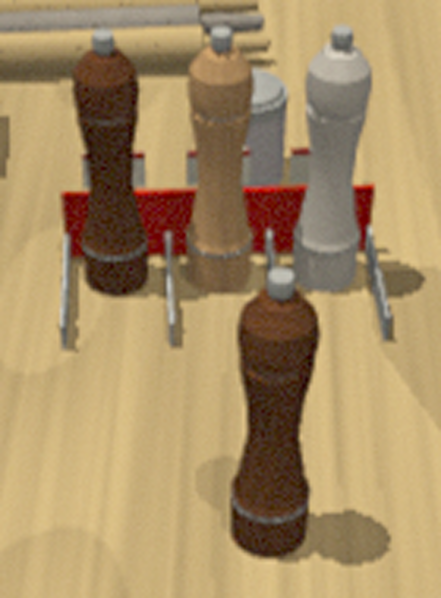

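```bash
cat > h.py <<'E'
import numpy as np,cv2
from plant import robot
def cam(n):
    c=robot.get_calibration(n);f=240/np.tan(np.radians(c["vertical_fov"]/2))
    K=np.array([[f,0,c["cx"]],[0,f,c["cy"]],[0,0,1.]]);R=cv2.Rodrigues(c["rvec"])[0]
    return K,R,np.asarray(c["tvec"],float)
def ray(n,uv):
    K,R,t=cam(n);return -R.T@t,R.T@np.linalg.solve(K,[*uv,1])
def plane(n,uv,z):
    C,d=ray(n,uv);return C+d*(z-C[2])/d[2]
def proj(n,P):
    K,R,t=cam(n);return cv2.projectPoints(np.atleast_2d(np.float64(P)),cv2.Rodrigues(R)[0],t,K,None)[0][:,0]
E
python3 - <<'E'
from h import *
np.set_printoptions(precision=4,suppress=True)
T=lambda u,v:((u+.5)/4-.5+270,(v+.5)/4-.5+160)
S=lambda u,v:((u+.5)/3.15-.5+260,(v+.5)/3.15-.5+95)
tips=np.array([plane("top",T(*p),.028)[:2] for p in((446,94),(459,248),(472,401),(486,559))])
ends=np.array([plane("top",T(*p),.028)[:2] for p in((630,82),(668,232),(692,383),(710,541))])
print("tips",tips);print("dirs",np.degrees(np.arctan2(*(ends-tips)[:,[0,1]].T)))
print("tipline",np.diff(tips,axis=0), np.linalg.norm(tips[3]-tips[0]))
print("sidetips",[plane("side",S(*p),.0)[:2] for p in((65,343),(176,345),(388,337))])
for nm,kt,ks,fb in(("stray",(87,356),(281,270),(270,555)),("twin",(703,77),(103,32),(116,294))):
    print(nm,"knob top",plane("top",T(*kt),.24)[:2],"side",plane("side",S(*ks),.24)[:2])
    C,d=ray("side",S(*fb));p=plane("side",S(*fb),0);h=d[:2]/np.linalg.norm(d[:2]);print(" foot side",p[:2]+.029*h)
# twin foot outline in top: left edge(570,158), bottom (612,205): colour-mask centre
print("twin foot top @z.046 c", plane("top",T(617,155),.03)[:2])
print("white/beech foot", plane("top",T(645,470),.03)[:2],plane("top",T(632,308),.03)[:2])
E
```

```text
tips [[ 0.6959 -0.1331]
 [ 0.6039 -0.1397]
 [ 0.5137 -0.1463]
 [ 0.4219 -0.1532]]
dirs [176.3138 175.6457 175.3339 175.4063]
tipline [[-0.092  -0.0066]
 [-0.0902 -0.0065]
 [-0.0918 -0.007 ]] 0.2747411320493226
sidetips [array([ 0.7003, -0.1416]), array([ 0.6046, -0.142 ]), array([ 0.4219, -0.1583])]
stray knob top [0.5235 0.0667] side [0.5251 0.0646]
 foot side [0.523  0.0644]
twin knob top [ 0.661  -0.2359] side [ 0.6625 -0.2357]
 foot side [ 0.665  -0.2391]
twin foot top @z.046 c [ 0.6588 -0.2332]
white/beech foot [ 0.4734 -0.246 ] [ 0.5681 -0.2403]
```

```bash
cat >> h.py <<'E'
from scipy.spatial.transform import Rotation as Ro
XH=np.array([np.sin(np.radians(4.25)),-np.cos(np.radians(4.25))])   # rack x in world
TW=np.array([.661,-.2355])
def orient(h,t,s):
    """tool leaning back from push heading h (2-vector) by t degrees; s = +-1 flips tool y"""
    t=np.radians(t);h=np.array([*h,0]);z=np.sin(t)*h-np.cos(t)*np.array([0,0,1.])
    y=s*np.cross([0,0,1.],h);return Ro.from_matrix(np.c_[np.cross(y,z),y,z])
def tcp(tip,R,reach): return np.asarray(tip)-reach*R.as_matrix()[:,2]
def eul(R): return R.as_euler("xyz",degrees=True)
E
python3 - <<'E'
from h import *
np.set_printoptions(precision=3,suppress=True)
S0=np.array([.524,.0655]);P=TW-.156*XH;h1=(P-S0)/np.linalg.norm(P-S0);print(P,h1)
for t in(30,38,45):
  for s in(1,-1):
    for h,c,d in((h1,S0,.10),(h1,S0,.035),(h1,P,.035),(XH,P,.08),(XH,P,.035),(XH,TW-.058*XH,.035)):
        R=orient(h,t,s);p=c-d*h;q=robot.ik(tcp([*p,.018],R,.08),eul(R))
        print(t,s,d,q if q is None else np.round(q,0))
E
```

```text
[ 0.649 -0.08 ] [ 0.653 -0.757]
30 1 0.1 [ 19. -22. -47.  53. -28.  65.]
30 1 0.035 [ 11. -22. -46.  49. -26.  57.]
30 1 0.035 [ -7.  -9. -36.  39. -20.  38.]
30 1 0.08 [  2.  20.  -5.  64. -30.  88.]
30 1 0.035 [ -2.  18.  -7.  62. -30.  83.]
30 1 0.035 [-11.  16. -10.  56. -29.  73.]
30 -1 0.1 [  19.  -22.  -47.   53.  -28. -115.]
30 -1 0.035 [  11.  -22.  -46.   49.  -26. -123.]
30 -1 0.035 [  -7.   -9.  -36.   39.  -20. -142.]
30 -1 0.08 [  2.  20.  -5.  64. -30. -92.]
30 -1 0.035 [ -2.  18.  -7.  62. -30. -97.]
30 -1 0.035 [ -11.   16.  -10.   56.  -29. -107.]
38 1 0.1 [ 23. -21. -48.  49. -36.  68.]
38 1 0.035 [ 15. -22. -50.  44. -34.  59.]
38 1 0.035 [ -4. -12. -43.  30. -26.  38.]
38 1 0.08 [  5.  23.  -3.  65. -38.  92.]
38 1 0.035 [  1.  21.  -6.  61. -38.  86.]
38 1 0.035 [ -7.  17. -11.  53. -37.  75.]
38 -1 0.1 [  23.  -21.  -48.   49.  -36. -112.]
38 -1 0.035 [  15.  -22.  -50.   44.  -34. -121.]
38 -1 0.035 [  -4.  -12.  -43.   30.  -26. -142.]
38 -1 0.08 [  5.  23.  -3.  65. -38. -88.]
38 -1 0.035 [  1.  21.  -6.  61. -38. -94.]
38 -1 0.035 [  -7.   17.  -11.   53.  -37. -105.]
45 1 0.1 [ 27. -18. -49.  46. -43.  71.]
45 1 0.035 [ 19. -21. -52.  39. -41.  60.]
45 1 0.035 [ -2. -14. -48.  22. -31.  37.]
45 1 0.08 [  8.  27.  -1.  66. -45.  95.]
45 1 0.035 [  4.  24.  -5.  61. -45.  90.]
45 1 0.035 [ -5.  19. -11.  51. -44.  77.]
45 -1 0.1 [  27.  -18.  -49.   46.  -43. -109.]
45 -1 0.035 [  19.  -21.  -52.   39.  -41. -120.]
45 -1 0.035 [  -2.  -14.  -48.   22.  -31. -143.]
45 -1 0.08 [  8.  27.  -1.  66. -45. -85.]
45 -1 0.035 [  4.  24.  -5.  61. -45. -90.]
45 -1 0.035 [  -5.   19.  -11.   51.  -44. -103.]
```

```bash
python3 - <<'E'
from h import *
np.set_printoptions(precision=4,suppress=True)
S0=np.array([.524,.0655]);P=TW-.156*XH;h1=(P-S0)/np.linalg.norm(P-S0)
p=robot.observe()["tool_pos"];robot.line_to([p[0],p[1],.46],vel=.3)
R=orient(h1,38,1);b=S0-.115*h1
robot.move_pose(tcp([*b,.33],R,.075),eul(R));o=robot.observe();print(o["time"],o["tool_pos"],o["q"])
robot.set_gripper(.028);print(robot.tip_reach,robot.observe()["gripper_width"])
robot.line_to(tcp([*b,.05],R,.075),vel=.15)
cv2.imwrite("pics/side1.png",robot.grab_frame("side"))
print("touch",robot.line_to(tcp([*b,-.01],R,.075),vel=.03,guard=4))
o=robot.observe();print(o["time"],o["tool_pos"],o["ft_force"])
z=o["tool_pos"][2];t=np.radians(38);print("reach",(z-.011*np.sin(t))/np.cos(t))
robot.line_to(o["tool_pos"]+[0,0,.012],vel=.05);o=robot.observe();print(o["time"],o["tool_pos"],o["ft_force"])
cv2.imwrite("pics/side2.png",robot.grab_frame("side")[120:420,200:600])
E
```

```text
3.6 [0.419  0.1871 0.3892] [ 24.9441 -26.448  -19.8434  84.6196 -36.3347  70.2875]
0.0726 0.027993169118397384
touch True
7.675 [0.4188 0.1875 0.0617] [-0.9459 -0.0956  4.3181]
reach 0.06973269686839666
8.075 [0.419  0.1876 0.0741] [0.0406 0.9723 1.037 ]
```

View pics/side2.png

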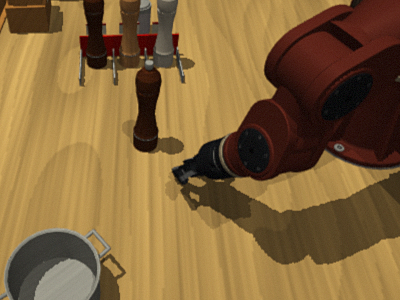

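The fingers are behind the stray at about (180,178) in the crop, and the mill is upright and untouched. Next is the first leg of the push.

```bash
cat >> h.py <<'E'
def knobs(n="top"):
    """light knob centres that lie on dark brown heads, as (u,v)"""
    im=robot.grab_frame(n);b=im.astype(int);out=[]
    m=((b.min(2)>95)&(b.max(2)-b.min(2)<25)).astype(np.uint8)
    dark=(b.max(2)<110)&(b[...,2]>b[...,0]+8)
    k,lab,st,ce=cv2.connectedComponentsWithStats(m)
    for i in range(1,k):
        if 20<st[i,4]<140:
            ring=cv2.dilate((lab==i).astype(np.uint8),np.ones((7,7)))-cv2.dilate((lab==i).astype(np.uint8),np.ones((3,3)))
            if dark[ring>0].mean()>.6: out.append(ce[i])
    return im,out
E
python3 - <<'E'
from h import *
np.set_printoptions(precision=4,suppress=True)
S0=np.array([.524,.0655]);P=TW-.156*XH;h1=(P-S0)/np.linalg.norm(P-S0);R=orient(h1,38,1)
im,k=knobs();print("before",[(c,plane("top",c,.24)[:2]) for c in k])
def at(c,d): 
    q=tcp([*(c-d*h1),0],R,.0697);q[2]=.0687;return q
robot.line_to(at(S0,.045),vel=.08)
print(robot.observe()["ft_force"]);
print(robot.line_to(at(P,.036),vel=.05,guard=12))
o=robot.observe();print(o["time"],o["tool_pos"],o["ft_force"])
im,k=knobs();print("after",[(c,plane("top",c,.24)[:2]) for c in k],"want",P)
cv2.imwrite("pics/top3.png",im[130:330,240:500].repeat(2,0).repeat(2,1))
E
```

```text
before [(array([445.5  , 178.875]), array([ 0.661 , -0.2362])), (array([291.3889, 248.6111]), array([0.5236, 0.0666])), (array([290.5366, 450.0244]), array([0.1435, 0.0664])), (array([359.25 , 449.775]), array([ 0.1444, -0.0628]))]
[0.1889 0.099  0.072 ]
False
13.4167 [ 0.5979 -0.0201  0.0687] [-1.6287  1.378  -0.4868]
after [(array([445.4706, 178.902 ]), array([ 0.661 , -0.2361])), (array([604.4615, 180.2308]), array([ 0.6578, -0.5471])), (array([365.0755, 186.2075]), array([ 0.6467, -0.0779])), (array([359.4318, 449.8409]), array([ 0.1443, -0.0631]))] want [ 0.6494 -0.0799]
```

View pics/top3.png

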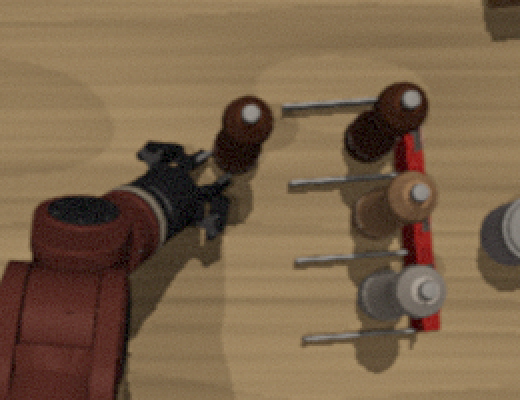

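The stray is upright at (0.647,-0.078), with its knob at (250,113) in the crop. It is on the lane line, and the twin hasn't moved. Next I'll re-orient and push it down the lane, stopping short to measure.

```bash
python3 - <<'E'
from h import *
np.set_printoptions(precision=4,suppress=True)
S0=np.array([.524,.0655]);P=TW-.156*XH;h1=(P-S0)/np.linalg.norm(P-S0);R1=orient(h1,38,1)
M=np.array([.6467,-.0779]);T=np.array([.661,-.2361]);h2=(T-M)/np.linalg.norm(T-M);R2=orient(h2,38,1);print(h2)
def at(c,d,h,R):
    q=tcp([*(c-d*h),0],R,.0697);q[2]=.0687;return q
robot.line_to(at(M,.075,h1,R1),vel=.08)
robot.line_to(at(M,.075,h2,R2),vel=.05,rotation=eul(R2))
o=robot.observe();print(o["time"],o["tool_pos"],o["ft_force"])
robot.line_to(at(M,.043,h2,R2),vel=.06)
print(robot.line_to(at(T-.068*h2,.033,h2,R2),vel=.04,guard=12))
o=robot.observe();print(o["time"],o["tool_pos"],o["ft_force"])
im,k=knobs();print("after",[(c,plane("top",c,.24)[:2]) for c in k])
cv2.imwrite("pics/top4.png",im[130:330,300:500].repeat(3,0).repeat(3,1))
E
```

```text
[ 0.09   -0.9959]
15.7333 [0.6359 0.0395 0.0686] [-1.0843 -0.0719  0.2322]
False
19.0917 [ 0.648  -0.0927  0.0687] [-0.1752  1.2044  0.5166]
after [(array([598.32, 136.56]), array([ 0.7455, -0.5395])), (array([445.4727, 178.7818]), array([ 0.6612, -0.2361])), (array([410.9273, 182.3455]), array([ 0.6542, -0.1681])), (array([612.2593, 230.7778]), array([ 0.558 , -0.5571])), (array([359.8235, 450.0392]), array([ 0.1439, -0.0639]))]
```

View pics/top4.png

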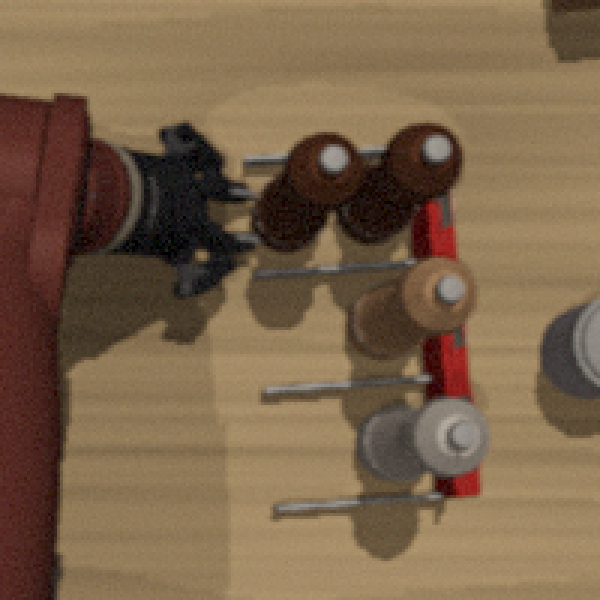

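The stray stands in the lane with its knob at (333,158), and the twin's knob is at (437,148). The centres are 68.4 mm apart, so the gap is about 10 mm. I'll close it slowly.

```bash
python3 - <<'E'
from h import *
np.set_printoptions(precision=4,suppress=True)
h2=np.array([.09,-.9959])
def meas():
    a,b=[],[]
    for _ in range(4):
        w=[plane("top",c,.24)[:2] for c in knobs()[1]]
        w=[x for x in w if abs(x[0]-.657)<.02 and -.27<x[1]<-.13]
        w.sort(key=lambda x:x[1]);a.append(w[0]);b.append(w[-1])
    a,b=np.mean(a,0),np.mean(b,0);print("twin",a,"stray",b,"gap mm",1e3*np.linalg.norm(a-b)-58, robot.observe()["ft_force"]);return 1e3*np.linalg.norm(a-b)-58
g=meas()
p=np.array(robot.observe()["tool_pos"]);p[2]=.0687
s=(g-3)/1e3;robot.line_to(p+s*np.array([*h2,0]),vel=.02);g=meas()
if g>2:
    s+=(g-1.5)/1e3;robot.line_to(p+s*np.array([*h2,0]),vel=.01);g=meas()
print(robot.observe()["time"])
im=robot.grab_frame("side");cv2.imwrite("pics/side5.png",im[90:230,250:410].repeat(4,0).repeat(4,1))
E
```

```text
twin [ 0.6611 -0.2361] stray [ 0.6542 -0.1681] gap mm 10.329997966645536 [-0.2049  2.2323 -0.4432]
twin [ 0.6612 -0.2361] stray [ 0.6555 -0.1763] gap mm 2.145668029096015 [-0.0458  0.3103  0.4007]
twin [ 0.6611 -0.2361] stray [ 0.6556 -0.1763] gap mm 2.0323198299390413 [ 0.4199 -0.1006  0.2844]
20.5083
```

View pics/side5.png

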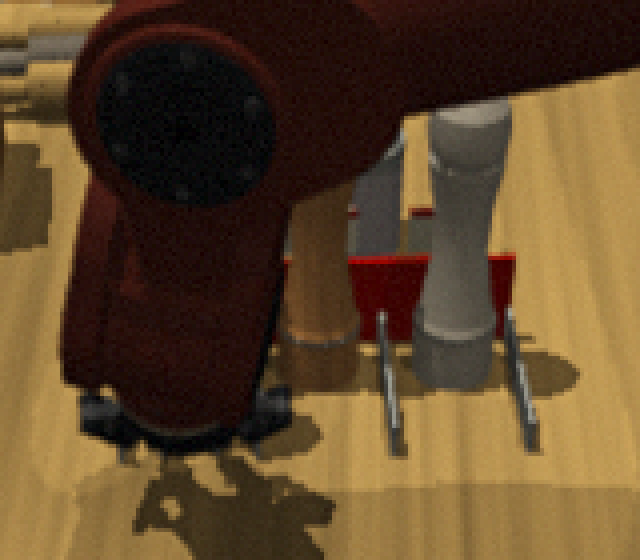

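The arm hides both dark mills in the side view, but the beech and white mills stand untouched. The top view gives a gap of 2 mm with the twin unmoved. I'll back off and check.

```bash
python3 - <<'E'
from h import *
np.set_printoptions(precision=4,suppress=True)
h=np.array([.09,-.9959,0]);p=np.array(robot.observe()["tool_pos"])
robot.line_to(p-.08*h,vel=.08);robot.line_to(p-.10*h+[-.08,0,.22],vel=.15)
robot.line_to(p-.28*h+[-.15,0,.26],vel=.15)
im,k=knobs();print([plane("top",c,.24)[:2] for c in k]);s=robot.grab_frame("side")
a=cv2.resize(im[140:320,340:500],None,fx=3,fy=3)[:480];b=cv2.resize(s[90:250,250:410],None,fx=2.5,fy=2.5)
o=np.zeros((540,800,3),np.uint8)[:, :];o=np.zeros((480,880,3),np.uint8);o[:,:480]=a;o[:400,480:]=b
cv2.imwrite("pics/fin.png",cv2.resize(o,(799,436)))
print(robot.observe()["time"],robot.observe()["ft_force"])
E
```

```text
[array([ 0.661 , -0.2361]), array([ 0.6555, -0.1764]), array([0.1436, 0.0659]), array([ 0.144 , -0.0633])]
25.025 [-0.2873 -0.3827 -0.4841]
```

View pics/fin.png

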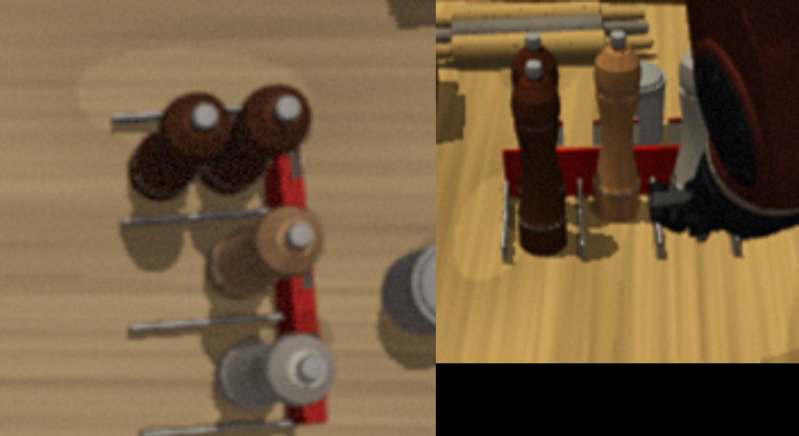

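Both dark mills stand upright in the far lane about 2 mm apart, and the other stock is where it was. I'm handing the job in.

```bash
python3 -c "
from plant import robot
print(robot.job_done())"
```

```text
the job is handed in; nothing more can be done
None
```

The stray walnut mill now stands upright in the far lane with its foot about 2 mm from the twin's. I pushed it low on the foot with two fingertips set 28 mm apart and the tool leaning back 38°. It went in two straight pushes: first to the lane mouth, then along the lane, slowing at the end. The job was handed in at about 25 s.

**Last checks, with the arm backed off:**
- **Stray and twin:** the overhead view puts the stray at (0.6555, -0.1764). The twin is at (0.661, -0.236), the same as before to within the measurement.
- **Other stock:** the beech and white mills look undisturbed by eye; I did not measure them again.
- **Forces:** the wrist readings I took between moves stayed within about 5 N. I did not log the force during the pushes.

**Small disagreements:**
- **Final nudge:** I commanded another 0.6 mm or so to close the gap, and it changed by only about 0.1 mm. The gap stayed at about 2 mm rather than 1.5 mm.
- **Gap not confirmed from the side:** the 2 mm comes from the overhead view of the mill tops. The arm hid both mills in the side view during the last push, and afterwards the stray stood in front of the twin.

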